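# Draw the corrector sphere out to its mark

## Task

Hook a fingertip behind the upright brass lip of the sliding carriage and draw the carriage, with its blue soft-iron sphere, out along its rails away from the compass until its white index bar lines up with the white line on the red mark block, then leave it there. Do not pinch the lip between the fingers, do not touch the freshly painted blue sphere, and leave the loose things standing around undisturbed.

Things in the scene. Friction and masses are not known exactly. Their poses are not given: they have to be found in the camera images.
- bracket: Fixed wooden base board 440 x 160 mm, 12 mm thick, with brass guide rails (tops 24 mm above the bench) along its long sides and a navy compass (112 mm across, top 78 mm up) at x = 238 mm. Origin on the bench, on the board's centre line, 135 mm from the end away from the compass; x runs along the rails towards the compass (the carriage is drawn out along -x), z up.
- carriage (a joint): Carriage position in m: 0 fully in (nearest the compass), growing as it is drawn out; end stop at 0.14; starts at 0 to 0.025. About 3 N of friction, no spring: it stays where left. The carriage is a dark steel plate 135 x 120 mm between the rails, top face 22 mm above the bench, lip at its outer end, sphere towards the compass.
- lip_edge (a point): Middle of the top edge of the brass lip, on its inner face (towards the sphere), 48 mm above the bench. The lip is 120 mm wide across the rails and 26 mm above the plate. Behind it, towards the sphere, is an open flat pocket 58 mm long, its floor (the plate) 22 mm above the bench; a fingertip lowered there and moved along the bracket's -x bears on the lip.
- lip: The brass inner half of the lip, 5 mm thick, the part to hook behind. Origin 34 mm straight below the lip_edge point; axes as the bracket's.
- lip_facing: The dark wood facing on the outer side of the lip, 5 mm thick and as wide and high as the brass; origin as lip, and it fills x = -10 to -5 mm from there. Fingers bearing on brass and facing at once count as pinching.
- sphere: Blue painted soft-iron sphere, 54 mm in diameter, bolted on the carriage; origin at its centre, 55 mm above the bench and 85 mm from the lip's inner face. Not to be touched.
- index (a point): Outer tip of the white index bar (8 mm wide) on the carriage, level with the sphere's centre along the rails; it reaches out over the guide rail on the bracket's -y side, 28.5 mm above the bench, and moves with the carriage.
- mark: Red mark block, 30 mm along the rails x 20 mm, 24 mm tall, fixed beside the board on the bracket's -y side, at a varying place along it; a raised white line 8 mm wide runs across its top. Origin on the bench, 3 mm nearer the rails than its centre; axes as the bracket's. The index lines up when its x in this frame is zero.
- mark_line (a point): End of the white line on the mark block nearest the rails, on its top, 29 mm above the bench.
- gimbal_pin: Loose green bronze gimbal pin standing upright on its flange, 30 mm across the flange, 60 mm tall; origin under its centre. Bystander.
- chimney: Loose frosted glass lamp chimney standing upright, 72 mm across at the belly, 140 mm tall; origin under its centre. Bystander.
- screwdriver: Loose screwdriver lying on the bench on the robot's right. Bystander.
- varnish_can: Loose can, 72 mm across, 90 mm tall, on the robot's right; origin under its centre. Bystander.
- brass_weight: Loose brass weight with a small knob, 48 mm across, 52 mm tall, on the robot's left; origin under its centre. Bystander.

How it is judged:
On the way, in this order (a step that is already met when the one before it is completed fails the run):
1. the fingers bear on the brass inner face of the lip and the carriage is moving out (contact force between the fingers and lip above 0.5 N and velocity of joint carriage above 0.003 m/s), for 0.1 s.
2. the white index bar lines up with the white line on the mark, within 6 mm along the rails (x of index in the frame of mark between -0.006 and 0.006 m), for 0.2 s.
At the end, for the whole second after the job is handed in: The index bar is within 6 mm of the mark's white line along the rails, the carriage is at rest, and every loose bystander is upright (within 0.3 rad, the lying screwdriver excepted) and within 20 mm of where it began (all of step 2 and velocity of joint carriage between -0.003 and 0.003 m/s and distance of each of gimbal_pin, chimney, screwdriver, varnish_can, brass_weight from where it was at the start of the episode below 0.02 m and angle between each of gimbal_pin, chimney, varnish_can, brass_weight's own z axis and vertical below 0.3 rad); the robot touches nothing.
It fails at once if the painted sphere is touched (contact force between any of the fingers, the arm and sphere above 0.5 N).
It fails at once if the lip is pinched: the fingers bear on its brass inner face and its outer facing at once (contact force between the fingers and lip above 1 N and contact force between the fingers and lip_facing above 1 N).
It fails at once if a loose bystander is moved by more than 20 mm or tipped (not (distance of each of gimbal_pin, chimney, screwdriver, varnish_can, brass_weight from where it was at the start of the episode below 0.02 m and angle between each of gimbal_pin, chimney, varnish_can, brass_weight's own z axis and vertical below 0.3 rad)).
It also fails if it takes over 40 s, if anything falls off the work surface, if the arm or the gripper's body presses on something with over 40 N, if the wrist force passes 120 N, or if a joint passes its speed limit or range.

## Robot

A 7-joint arm with a two-finger parallel gripper is mounted at the origin on the work surface. World frame = base frame: x ahead of the robot, y to its left, z up, the work surface at z = 0. Lengths are in m, angles in rad, forces in N, time in s.
With the tool pointing down it reaches from about 0.4 to 0.85 m from the base axis. Payload 10.4 kg.
Tool frame: the origin (TCP) lies between the finger pads; the fingertips stand manip.finger_overhang ahead of it and the grasp point (between the pads) lies 11 mm behind it (manip.finger_overhang is the distance from the TCP to the fingertips, in m); x points along the fingers, z is the direction in which the jaws open and shut, and the axes are right-handed (so a half turn about x gives the same grasp; the last joint's range is limited). The gripper opens to 85 mm and grips with 20 to 120 N. Pads are 22 mm wide; open, the fingers measure 114 mm over their backs; the gripper's body (76 mm by 85 mm) begins 54 mm behind the grasp point. The pads swing forward as they close: fully open they stand 13 mm farther back than shut.
Start: joints at [1.218, 0.332, -0.065, 1.46, 0.022, 1.35, -0.088], TCP at [0.202, -0.591, 0.239] pointing down, gripper open.
Joint ranges: [-2.6, 2.6], [-0.5, 2.12], [-1.47, 1.34], [0.16, 2.42], [-1.27, 4.41], [0.06, 2.06], [-2.6, 2.6]. Speed limits (rad/s): [2.22, 2.22, 2.79, 2.79, 3.14, 3.14, 3.14].

## Interface

Orientations are given as a unit quaternion [x, y, z, w].
In Python, from workcell import get_obs, camera, workorder, manip gives the robot as it stands. The module is installed in compiled form; this text tells all that it offers.
- The arm moves only by the tool play_rows, never from a script. Its argument "increments" is text: rows parted by semicolons, each of 4 numbers parted by spaces: the shift along the tool's x, y, z in m, then the turn about the tool's x in rad. A call has 1 to 20 rows; each row shifts and turns the pose as measured when the row begins, along the tool's axes as they then stand; what a row does not reach is not made up. A row lasts 1/10 s, in which the tool goes at most 50 mm and 8.59 degrees, less where a joint would pass 70% of its speed; a pose out of reach is approached as far as the arm can. A call is refused whole if a number of a shift passes 0.05 or a number of a turn 0.15, either way. A call with a gripper value outside its range is refused whole. "hand" is the gripper command: -1 is fully open, 1 is shut, values between are in proportion, set as the call begins (left out, the last holds). The fingers move at their own pace and stop on an object; "squeeze" is the grip in N (left out, the last holds). Time passes only in rows, so rows that do not move let the fingers close. It gives the time, the measured TCP pose, the force and the opening at its end, in the units of the state.
- get_obs(): the state, without advancing time (a new reading comes with each control period).
- camera(name): name is "scene" or "side" or "wrist"; returns a dict with "img" (400x640x3 uint8, blue, green, red), "fov_y" (degrees; the focal length in pixels is half the picture's height over the tangent of half this angle, whatever the lens; pixels are square), "cx", "cy" (the principal point, pixels), "R" (3x3) and "t" (3): a world point X has camera coordinates R X + t; the wrist camera has in their place "tool_from_camera" (4x4, takes a point from camera to tool coordinates, whose origin is the TCP and whose axes are the tool frame's). Camera axes: x right, y down, z forward; pixel columns grow to the right and rows downward; lengths in m; the calibration is good to about 2 mm. The wrist camera is an equidistant fisheye: a pixel r from the principal point sees the ray r / f radians off the axis. A picture is of the moment at which its call begins: read the wrist's pose just before it. There is no depth.
- workorder.hand_in(): hands the job in, once; it reports no verdict.
The state is a dict: "clock": time; "joint_pos": joint angles; "joint_velocities": joint speeds; "tau": joint torques, N m; "position": TCP position; "ee_rot": TCP orientation; "ft_force": force on the tool from outside, world axes, zero at the start; "torque": the same for the moment, N m; "grip_width": opening from 0.0 (shut) to 1.0 (fully open).
Only numpy, scipy, OpenCV 4.12 (cv2) and the standard library are available. Lean on these libraries where they do the work, as an engineer would, in place of code of your own. Each camera call takes 0.05 s, during which the arm holds its last target.

## Working session

There is one attempt and no reset: what is moved stays moved. The work goes in short steps, Python scripts to look and compute and a tool call to move; the robot and the scene stay as the last step left them, time stands still between calls to the robot, and variables do not carry over. Pictures are saved under pics/ and viewed, and the job is handed in when it is done.

Besides the shell and the picture viewer there is one more tool, called after "Call:" as name(argument=value, ...) on one line, values as JSON. play_rows: Moves the arm, as the interface text tells. Its arguments: {"type":"object","properties":{"increments":{"type":"string"},"hand":{"type":"number"},"squeeze":{"type":"number"}},"required":["increments"]}

```bash
mkdir -p pics
python3 - <<'E'
from workcell import get_obs, camera, manip
import cv2
o=get_obs(); print({k:o[k] for k in ('clock','position','ee_rot','ft_force','grip_width')}, manip.finger_overhang)
for n in('scene','side','wrist'):
    c=camera(n); cv2.imwrite(f'pics/{n}0.png',c['img']); print(n,{k:v for k,v in c.items() if k!='img'})
E
```

```text
{'clock': 0.0, 'position': array([ 0.2022862 , -0.59097836,  0.2385133 ]), 'ee_rot': array([ 0.41143388,  0.57570449, -0.4108646 ,  0.5748711 ]), 'ft_force': array([ 0.29666315, -0.94329803,  0.09797065]), 'grip_width': 1.0007035274400427} 0.008
scene {'fov_y': 57.27714730002888, 'cx': 315.56024407089984, 'cy': 195.21680661836865, 'R': array([[ 0.51079263,  0.85942168, -0.02202873],
       [ 0.48615114, -0.30988486, -0.81708533],
       [-0.70904722,  0.40665187, -0.57609573]]), 't': array([-0.33420583, -0.18524495,  1.66270604])}
side {'fov_y': 44.58859555191655, 'cx': 312.325312778857, 'cy': 192.06395446837885, 'R': array([[-0.88961191, -0.45658842,  0.01084681],
       [-0.34502888,  0.65631061, -0.67097798],
       [ 0.2992419 , -0.60065247, -0.74139793]]), 't': array([0.50706424, 0.2168578 , 1.57569255])}
wrist {'fov_y': 65.70646984690485, 'cx': 320.84523131870156, 'cy': 198.82565379438293, 'tool_from_camera': array([[ 7.53082841e-04, -2.89827539e-01,  9.57078592e-01,
        -1.34885322e-01],
       [ 2.98475982e-04, -9.57078755e-01, -2.89827823e-01,
         7.38710807e-02],
       [ 9.99999672e-01,  5.03929333e-04, -6.34253029e-04,
        -1.01200402e-04],
       [ 0.00000000e+00,  0.00000000e+00,  0.00000000e+00,
         1.00000000e+00]])}
```

View pics/scene0.png

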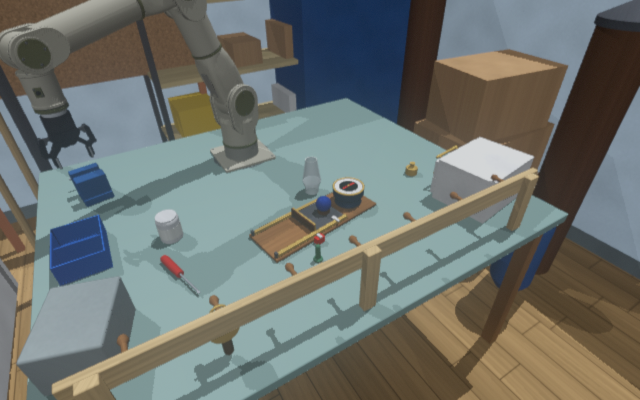

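View pics/side0.png

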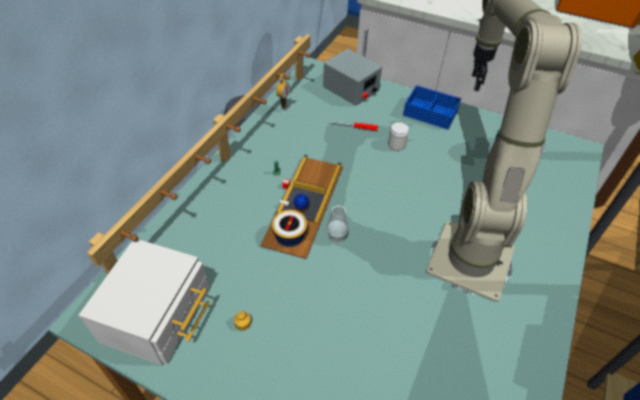

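View pics/wrist0.png

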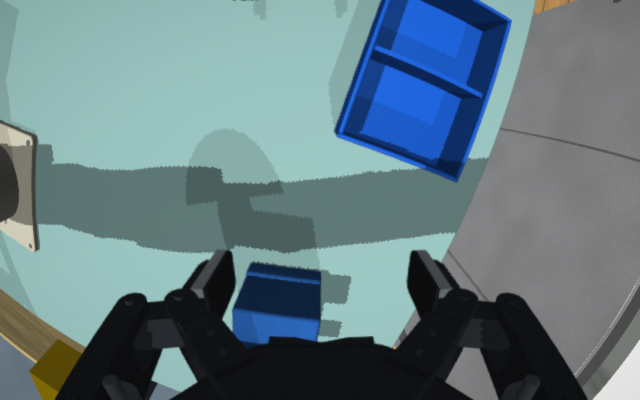

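Run:
```python
import cv2
a=cv2.imread('pics/scene0.png')[140:280,235:435]; cv2.imwrite('pics/s1.png',cv2.resize(a,None,fx=4,fy=4,interpolation=cv2.INTER_CUBIC))
a=cv2.imread('pics/side0.png')[140:270,245:375]; cv2.imwrite('pics/d1.png',cv2.resize(a,None,fx=4.6,fy=4.6,interpolation=cv2.INTER_CUBIC))
```

```text
(no output)
```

View pics/s1.png

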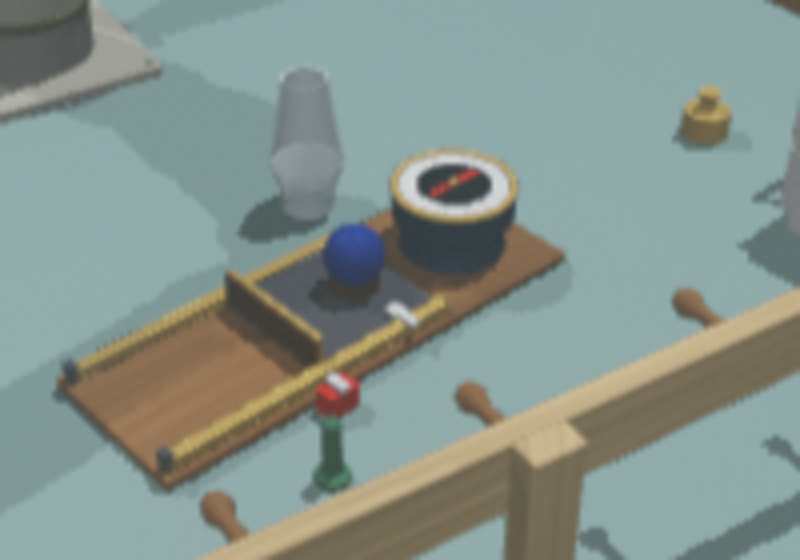

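View pics/d1.png

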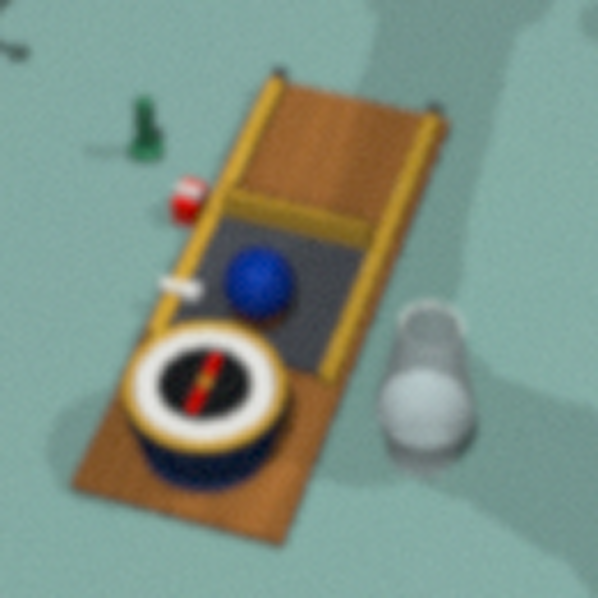

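```bash
cat > h.py <<'E'
import numpy as np
CAM={'scene':dict(f=200/np.tan(np.radians(57.27714730002888/2)),c=(315.56024407,195.2168066),R=np.array([[ 0.51079263,  0.85942168, -0.02202873],[ 0.48615114, -0.30988486, -0.81708533],[-0.70904722,  0.40665187, -0.57609573]]),t=np.array([-0.33420583, -0.18524495,  1.66270604])),
'side':dict(f=200/np.tan(np.radians(44.58859555191655/2)),c=(312.325312778857,192.06395446837885),R=np.array([[-0.88961191, -0.45658842,  0.01084681],[-0.34502888,  0.65631061, -0.67097798],[ 0.2992419 , -0.60065247, -0.74139793]]),t=np.array([0.50706424, 0.2168578 , 1.57569255]))}
def proj(n,X):
    c=CAM[n];p=np.asarray(X)@c['R'].T+c['t'];return p[...,:2]/p[...,2:]*c['f']+np.array(c['c'])
def ray(n,u,z):
    c=CAM[n];d=c['R'].T@np.array([(u[0]-c['c'][0])/c['f'],(u[1]-c['c'][1])/c['f'],1]);o=-c['R'].T@c['t'];return o+d*(z-o[2])/d[2]
def sc(u,v):return ((u+.5)/4-.5+235,(v+.5)/4-.5+140)
def sd(u,v):return ((u+.5)/4.6-.5+245,(v+.5)/4.6-.5+140)
E
python3 - <<'E'
from h import *
from scipy.optimize import least_squares
pts=[('scene',sc(58,381),(-.135,.08,.012)),('scene',sc(167,483),(-.135,-.08,.012)),('scene',sc(566,256),(.305,-.08,.012)),
('side',sd(72,486),(.305,-.08,.012)),('side',sd(282,545),(.305,.08,.012)),('side',sd(450,122),(-.135,.08,.012)),
('scene',sc(453,187),(.238,0,.078)),('side',sd(205,385),(.238,0,.078))]
car=[('scene',sc(354,255),(0,0,.055)),('side',sd(260,283),(0,0,.055))]
def W(p,X):
    c,s=np.cos(p[2]),np.sin(p[2]);return np.array([p[0]+c*X[0]-s*X[1],p[1]+s*X[0]+c*X[1],X[2]])
def res(p):
    r=[proj(n,W(p,X))-u for n,u,X in pts]
    r+=[proj(n,W(p,(p[3],0,.055)))-u for n,u,X in car]
    r+=[proj('side',W(p,(p[4],p[5],.029)))-sd(203,190)]
    return np.array(r)
g=ray('scene',sc(250,300),.02)
s=None
for y0 in np.arange(-3,3,.7):
    q=least_squares(lambda p:res(p).ravel(),[g[0],g[1],y0,.1,.0,-.1])
    if s is None or q.cost<s.cost:s=q
print(s.x,s.cost);print(res(s.x).round(1))
p=s.x
def B(w): c,si=np.cos(p[2]),np.sin(p[2]);d=w-np.array([p[0],p[1],0]);return np.array([c*d[0]+si*d[1],-si*d[0]+c*d[1],w[2]])
for nm,n,u,z in [('idx','scene',sc(413,323),.0285),('idx','side',sd(163,285),.0285),('mark','scene',sc(330,377),.029),('mark','side',sd(203,190),.029),
('pin base','scene',sc(333,482),0.),('pin','side',sd(147,155),0.),('pintop','scene',sc(330,420),.06),('chim','scene',sc(307,212),0),('chim top','scene',sc(303,70),.14),('chimtop','side',sd(432,310),.14),
('lip','scene',sc(231,277),.048),('lip','scene',sc(323,345),.048),('lip','side',sd(228,190),.048),('lip','side',sd(370,235),.048)]:
    w=ray(n,u,z);print(nm,n,w.round(3),B(w).round(4))
E
```

```text
[ 0.59688369 -0.04164241  1.73885221  0.11925021  0.01939848 -0.07832842] 5.957427121701741
[[-0.9 -1.1]
 [ 0.2 -0.1]
 [-0.  -1.7]
 [-1.  -0.4]
 [ 0.  -0.7]
 [-0.4 -0.9]
 [-0.1 -1.8]
 [-0.4 -0.5]
 [-0.4 -0.3]
 [-0.6 -0. ]
 [-0.   0. ]]
idx scene [0.656 0.086 0.028] [ 0.1161 -0.0794  0.0285]
idx side [0.65  0.091 0.028] [ 0.1216 -0.0744  0.0285]
mark scene [ 0.678 -0.007  0.029] [ 0.0204 -0.0853  0.029 ]
mark side [ 0.671 -0.009  0.029] [ 0.0194 -0.0783  0.029 ]
pin base scene [ 0.753 -0.05   0.   ] [-0.0348 -0.1524  0.    ]
pin side [ 0.744 -0.046  0.   ] [-0.0291 -0.1445  0.    ]
pintop scene [ 0.749 -0.049  0.06 ] [-0.0332 -0.1488  0.06  ]
chim scene [0.433 0.113 0.   ] [0.18  0.136 0.   ]
chim top scene [0.41  0.127 0.14 ] [0.1973 0.1563 0.14  ]
chimtop side [0.424 0.107 0.14 ] [0.1757 0.1455 0.14  ]
lip scene [ 0.542 -0.023  0.048] [0.0271 0.0511 0.048 ]
lip scene [ 0.66  -0.003  0.048] [ 0.0274 -0.0691  0.048 ]
lip side [ 0.645 -0.003  0.048] [ 0.0302 -0.0535  0.048 ]
lip side [ 0.527 -0.012  0.048] [0.0412 0.0643 0.048 ]
```

```bash
cat >> h.py <<'E'
from scipy.spatial.transform import Rotation as Ro
def plan(o,tgt,zdir):
    R=Ro.from_quat(o['ee_rot']).as_matrix(); 
    d=R.T@(np.array(tgt)-o['position']); z=np.append(zdir,0);z=z/np.linalg.norm(z); zl=R.T@z
    a=np.arctan2(-zl[1],zl[2]); 
    print('axes\n',R.round(3),'\nshift tool',d.round(4),'turn',a.round(3),'or',(a+np.pi if a<0 else a-np.pi).round(3),'pos',o['position'].round(4),o['clock'],'f',o['ft_force'].round(2),o['grip_width'],'j7',o['joint_pos'].round(2))
E
python3 - <<'E'
from h import *
from workcell import get_obs
plan(get_obs(),[.59,-.0,.22],[.986,.167])
E
```

```text
axes
 [[-0.     0.946  0.324]
 [ 0.001  0.324 -0.946]
 [-1.    -0.    -0.001]] 
shift tool [ 0.0191  0.5582 -0.4336] turn -1.409 or 1.733 pos [ 0.2023 -0.5911  0.2387] 0.15 f [-0.73  0.12  0.16] 1.0006242152288445 j7 [ 1.22  0.33 -0.06  1.46  0.02  1.35 -0.09]
```

Call:
play_rows(increments="0 0 0 -0.14;0 0 0 -0.14;0 0 0 -0.14;0 0 0 -0.14;0 0 0 -0.14;0 0 0 -0.14;0 0 0 -0.14;0 0 0 -0.14;0 0 0 -0.14;0 0 0 -0.14", hand=1, squeeze=20)

```text
clock: 1.15
position: [0.2017, -0.5894, 0.2349]
ee_rot: [-0.072, 0.704, 0.078, 0.702]
ft_force: [0.3, 1.5, 0.1]
grip_width: 0.001
```

Run:
```python
from h import *
from workcell import get_obs
plan(get_obs(),[.59,-.0,.22],[.986,.167])
```

```text
axes
 [[-0.003 -0.212  0.977]
 [ 0.007  0.977  0.212]
 [-1.     0.008 -0.001]] 
shift tool [0.0181 0.4938 0.5043] turn 0.045 or -3.096 pos [ 0.2017 -0.5894  0.2349] 1.15 f [0.29 1.52 0.06] 0.0009954649731722725 j7 [ 1.37  0.35 -0.26  1.46  0.09  1.36  1.32]
```

Call:
play_rows(increments="0 0.03 0.03 0.02;0 0.035 0.035 0.02;0 0.035 0.035 0;0 0.035 0.035 0;0 0.035 0.035 0;0 0.035 0.035 0;0 0.035 0.035 0;0 0.035 0.035 0;0 0.035 0.035 0;0 0.035 0.035 0;0 0.035 0.035 0;0 0.035 0.035 0;0 0.035 0.035 0;0 0.02 0.03 0;0 0 0 0")

```text
clock: 2.65
position: [0.5918, -0.0297, 0.2333]
ee_rot: [-0.057, 0.706, 0.064, 0.702]
ft_force: [-1.3, -0.2, -0.5]
grip_width: 0.001
```

Run:
```python
from h import *
from workcell import get_obs,camera
import cv2
plan(get_obs(),[.59,-.0,.22],[.986,.167])
cv2.imwrite('pics/w1.png',camera('wrist')['img'])
```

```text
axes
 [[-0.006 -0.171  0.985]
 [ 0.01   0.985  0.171]
 [-1.     0.01  -0.005]] 
shift tool [0.0136 0.0294 0.0033] turn 0.004 or -3.137 pos [ 0.5918 -0.0297  0.2333] 2.65 f [-1.27 -0.16 -0.47] 0.000637261388767602 j7 [ 0.55  0.35 -0.72  1.52  0.22  1.36 -0.01]
```

View pics/w1.png

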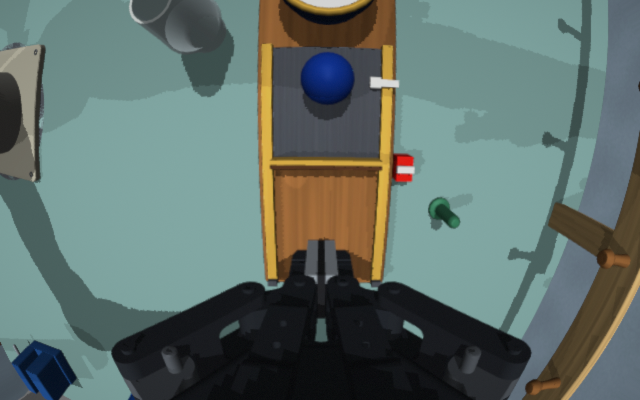

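Run:
```python
import cv2
a=cv2.imread('pics/w1.png')[40:200,250:440]; cv2.imwrite('pics/w1c.png',cv2.resize(a,None,fx=4,fy=3.75 and 4,interpolation=cv2.INTER_CUBIC)[:600])
```

```text
(no output)
```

View pics/w1c.png

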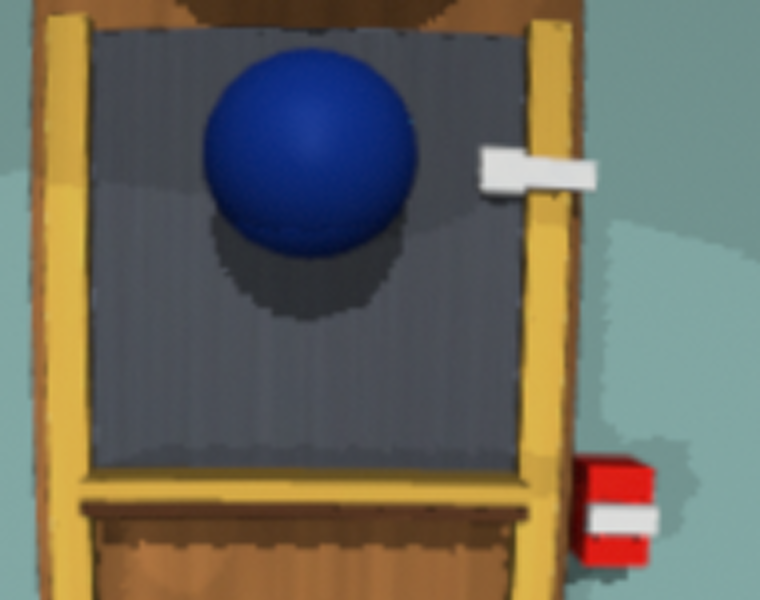

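```bash
cat >> h.py <<'E'
TC=np.array([[7.53082841e-04,-2.89827539e-01,9.57078592e-01,-1.34885322e-01],[2.98475982e-04,-9.57078755e-01,-2.89827823e-01,7.38710807e-02],[9.99999672e-01,5.03929333e-04,-6.34253029e-04,-1.01200402e-04]])
WF=200/np.tan(np.radians(65.70646984690485/2)); WC=np.array([320.84523131870156,198.82565379438293])
def wray(o,u,z):
    d=np.array(u)-WC;r=np.hypot(*d);th=r/WF;dc=np.array([d[0]/r*np.sin(th),d[1]/r*np.sin(th),np.cos(th)])
    R=Ro.from_quat(o['ee_rot']).as_matrix();v=R@(TC[:,:3]@dc);s=R@TC[:,3]+o['position'];return s+v*(z-s[2])/v[2]
E
cat > m1.py <<'E'
from h import *
from workcell import get_obs
o=get_obs(); f=lambda u,v:((u+.5)/4-.5+250,(v+.5)/4-.5+40)
a=1.739; ex=np.array([np.cos(a),np.sin(a),0]);
def show(n,u,v,z):
    w=wray(o,f(u,v),z);print(n,w.round(4));return w
lo=show('lipL',80,483,.048);l1=show('lipR',527,484,.048)
print('width',np.linalg.norm(lo-l1))
d=lo-l1;print('yaw',np.arctan2(-d[0],d[1])%np.pi, np.arctan2(d[1],d[0]))
show('rail',70,15,.024);show('rail',65,560,.024)
s=show('sph',310,153,.055);i=show('idx',596,174,.0285);m=show('mark',588,519,.029)
ra=show('a',88,470,.022)
show('pin',(438-250)*4,(208-40)*4,.0)
mid=(lo+l1)/2
for n,p in dict(s=s,i=i,m=m).items(): print(n,'from lip along rails',(p-mid)@ex)
print('travel',(i-m)@ex, 'world',-(i-m)@ex*ex)
E
python3 m1.py
```

```text
lipL [ 0.5326 -0.0202  0.048 ]
lipR [ 6.491e-01 -1.000e-04  4.800e-02]
width 0.1182769188798826
yaw 1.7417376566345886 -2.9706513237501015
rail [0.5052 0.1067 0.024 ]
rail [ 0.5278 -0.0477  0.024 ]
sph [0.5777 0.0739 0.055 ]
idx [0.6557 0.0869 0.0285]
mark [ 0.6729 -0.0089  0.029 ]
a [ 0.5306 -0.021   0.022 ]
pin [ 0.7482 -0.052   0.    ]
s from lip along rails 0.08501780988307589
i from lip along rails 0.08485227051196777
m from lip along rails -0.012573428381361863
travel 0.09742569889332964 world [ 0.0163102  -0.09605074 -0.        ]
```

Call:
play_rows(increments="0 0.02 0.0015 0;0 0.0215 0.001 0;0.03 0 0 0;0.03 0 0 0;0.03 0 0 0;0 0 0 0;0 0 0 0")

```text
clock: 3.4
position: [0.5833, 0.0031, 0.1419]
ee_rot: [-0.055, 0.707, 0.058, 0.702]
ft_force: [1.2, 0.1, 0.8]
grip_width: -0.002
```

Run:
```python
from h import *
from workcell import get_obs,camera
import cv2
plan(get_obs(),[.5872,.0116,.04],[.986,.170])
cv2.imwrite('pics/w2.png',camera('wrist')['img'])
a=camera('side')['img'][100:260,230:400]; cv2.imwrite('pics/d2.png',cv2.resize(a,None,fx=3.7,fy=3.7,interpolation=cv2.INTER_CUBIC))
```

```text
axes
 [[-0.008 -0.161  0.987]
 [ 0.004  0.987  0.161]
 [-1.     0.005 -0.007]] 
shift tool [0.1019 0.0072 0.0059] turn -0.01 or 3.132 pos [0.5833 0.0031 0.1419] 3.4 f [1.21 0.06 0.8 ] -0.0015610202101588367 j7 [ 0.49  0.41 -0.71  1.66  0.28  1.19 -0.12]
```

View pics/w2.png

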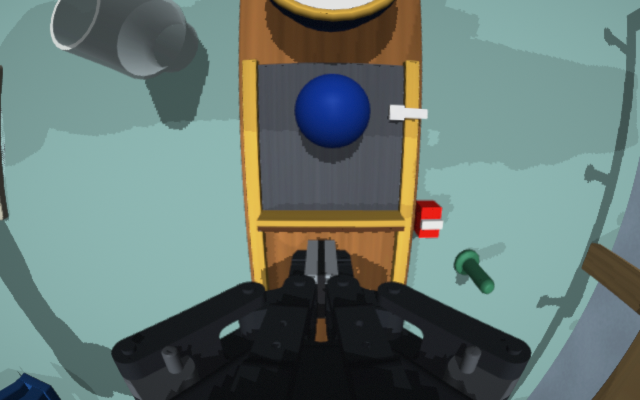

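View pics/d2.png

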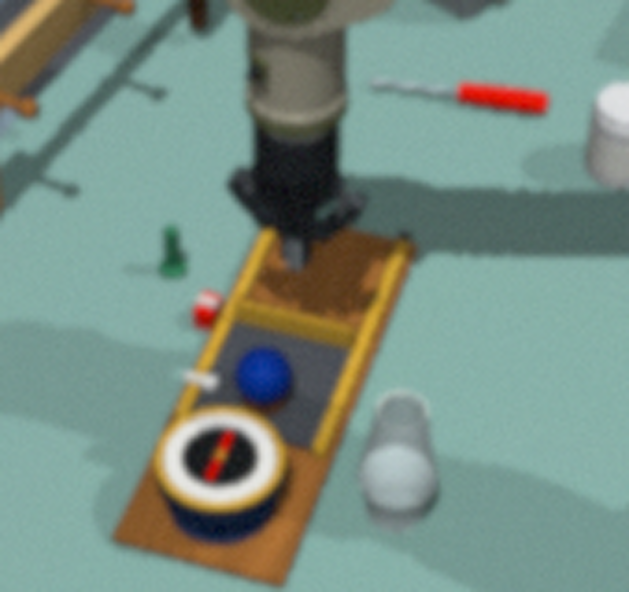

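Call:
play_rows(increments="0 0.009 0.006 -0.01;0 0.004 0.001 0;0.02 0 0 0;0.02 0 0 0;0.015 0 0 0;0 0 0 0;0 0 0 0")

```text
clock: 4.2
position: [0.5931, 0.0214, 0.0926]
ee_rot: [-0.06, 0.703, 0.063, 0.706]
ft_force: [0.3, -0.0, -0.8]
grip_width: -0.002
```

Run:
```python
from h import *
from workcell import get_obs,camera
import cv2
plan(get_obs(),[.5872,.0116,.04],[.986,.170])
a=camera('wrist')['img'][40:340,160:480];cv2.imwrite('pics/w3.png',cv2.resize(a,None,fx=2,fy=2))
```

```text
axes
 [[ 0.004 -0.173  0.985]
 [ 0.004  0.985  0.173]
 [-1.     0.004  0.005]] 
shift tool [ 0.0526 -0.0088 -0.0077] turn 0.003 or -3.139 pos [0.5931 0.0214 0.0926] 4.2 f [ 0.29 -0.04 -0.76] -0.0021910331242327493 j7 [ 0.44  0.48 -0.7   1.69  0.33  1.1  -0.18]
```

View pics/w3.png

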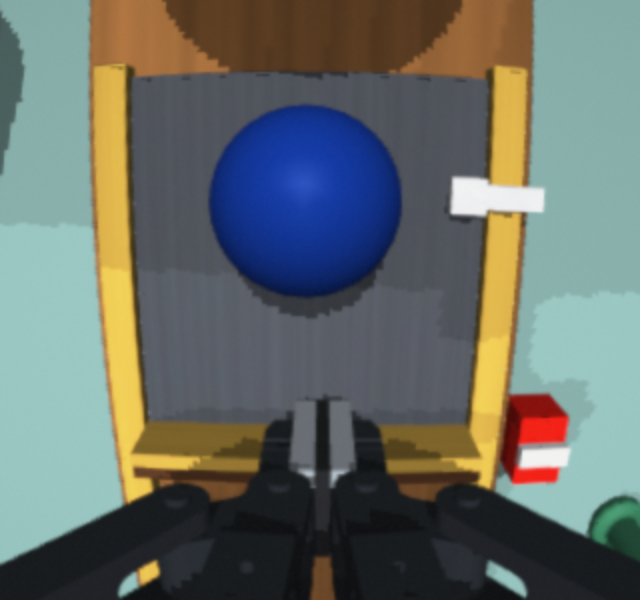

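Call:
play_rows(increments="0 -0.004 -0.004 0;0 -0.003 -0.003 0;0 0 0 0;0 0 0 0;0 0 0 0")

```text
clock: 4.75
position: [0.5881, 0.0119, 0.0952]
ee_rot: [-0.06, 0.702, 0.062, 0.707]
ft_force: [-0.6, -0.4, -0.7]
grip_width: -0.003
```

Run:
```python
from h import *
from workcell import get_obs,camera
import cv2
plan(get_obs(),[.5872,.0116,.04],[.986,.170])
```

```text
axes
 [[ 0.007 -0.172  0.985]
 [ 0.003  0.985  0.172]
 [-1.     0.002  0.008]] 
shift tool [ 0.0552 -0.0003 -0.0013] turn 0.002 or -3.14 pos [0.5881 0.0119 0.0952] 4.75 f [-0.63 -0.37 -0.67] -0.0031017692478664707 j7 [ 0.46  0.46 -0.7   1.7   0.33  1.09 -0.16]
```

Call:
play_rows(increments="0.01 0 0 0;0.01 0 0 0;0.01 0 0 0;0 0 0 0;0 0 0 0")

```text
clock: 5.25
position: [0.5877, 0.0124, 0.0614]
ee_rot: [-0.06, 0.702, 0.062, 0.707]
ft_force: [-0.7, -0.2, 0.2]
grip_width: -0.001
```

Run:
```python
from h import *
from workcell import get_obs,camera
import cv2
plan(get_obs(),[.5872,.0116,.04],[.986,.170])
a=camera('wrist')['img'][40:340,160:480];cv2.imwrite('pics/w4.png',cv2.resize(a,None,fx=2,fy=2))
```

```text
axes
 [[ 0.006 -0.172  0.985]
 [ 0.004  0.985  0.172]
 [-1.     0.003  0.006]] 
shift tool [ 0.0214 -0.0007 -0.0007] turn 0.002 or -3.139 pos [0.5877 0.0124 0.0614] 5.25 f [-0.74 -0.16  0.23] -0.000970191588996815 j7 [ 0.45  0.5  -0.68  1.73  0.36  1.03 -0.18]
```

View pics/w4.png

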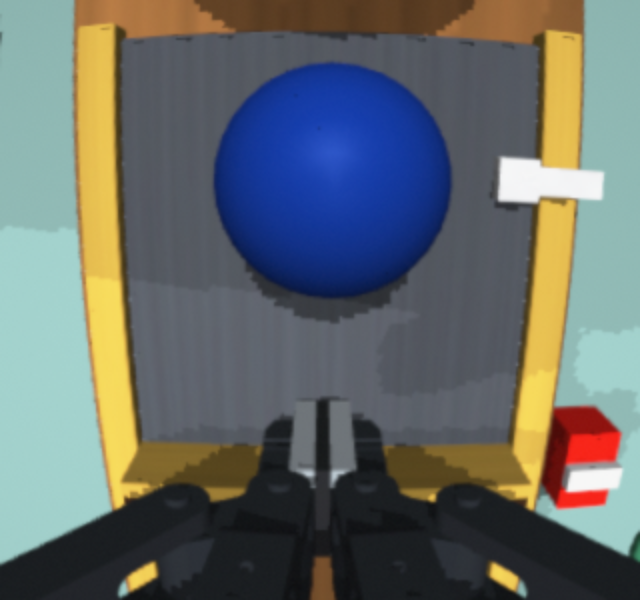

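Call:
play_rows(increments="0.007 0 0 0;0.007 0 0 0;0.005 0 0 0;0 0 0 0;0 0 0 0")

```text
clock: 5.8
position: [0.588, 0.0124, 0.041]
ee_rot: [-0.06, 0.702, 0.062, 0.707]
ft_force: [-0.1, 0.3, 0.1]
grip_width: 0.001
```

Run:
```python
from h import *
from workcell import get_obs,camera
import cv2
plan(get_obs(),[.5872,.0116,.04],[.986,.170])
a=camera('wrist')['img'][40:340,160:480];cv2.imwrite('pics/w5.png',cv2.resize(a,None,fx=2,fy=2))
a=camera('side')['img'][100:260,230:400]; cv2.imwrite('pics/d5.png',cv2.resize(a,None,fx=3.7,fy=3.7,interpolation=cv2.INTER_CUBIC))
```

```text
axes
 [[ 0.006 -0.172  0.985]
 [ 0.004  0.985  0.172]
 [-1.     0.003  0.007]] 
shift tool [ 0.001  -0.0007 -0.0009] turn 0.002 or -3.139 pos [0.588  0.0124 0.041 ] 5.8 f [-0.11  0.27  0.14] 0.0014475070496767454 j7 [ 0.44  0.53 -0.67  1.74  0.38  1.   -0.2 ]
```

View pics/w5.png

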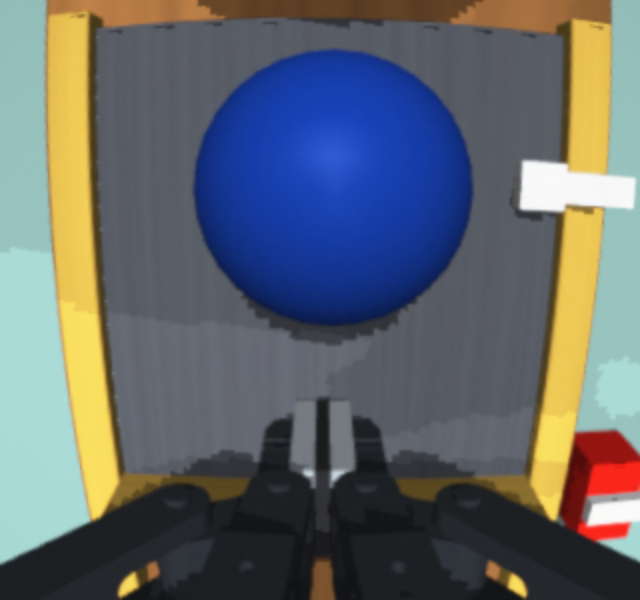

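View pics/d5.png

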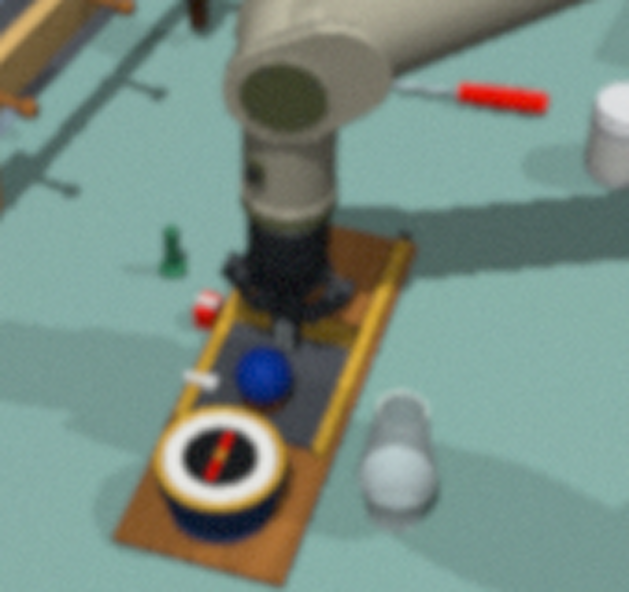

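Call:
play_rows(increments="0 -0.006 0 0;0 -0.006 0 0;0 -0.006 0 0;0 -0.006 0 0;0 -0.006 0 0;0 -0.006 0 0")

```text
clock: 6.5
position: [0.5942, -0.0229, 0.0416]
ee_rot: [-0.06, 0.702, 0.064, 0.707]
ft_force: [-1.0, 3.2, 0.9]
grip_width: -0.002
```

Run:
```python
from h import *
from workcell import get_obs,camera
import cv2
plan(get_obs(),[.5872,.0116,.04],[.986,.170])
a=camera('wrist')['img'][40:340,240:500];cv2.imwrite('pics/w6.png',cv2.resize(a,None,fx=2,fy=2))
```

```text
axes
 [[ 0.006 -0.175  0.985]
 [ 0.007  0.985  0.175]
 [-1.     0.006  0.007]] 
shift tool [ 0.0018  0.0351 -0.0009] turn 0.005 or -3.137 pos [ 0.5942 -0.0229  0.0416] 6.5 f [-1.    3.15  0.85] -0.0017046944156160334 j7 [ 0.49  0.54 -0.66  1.72  0.37  1.01 -0.13]
```

View pics/w6.png

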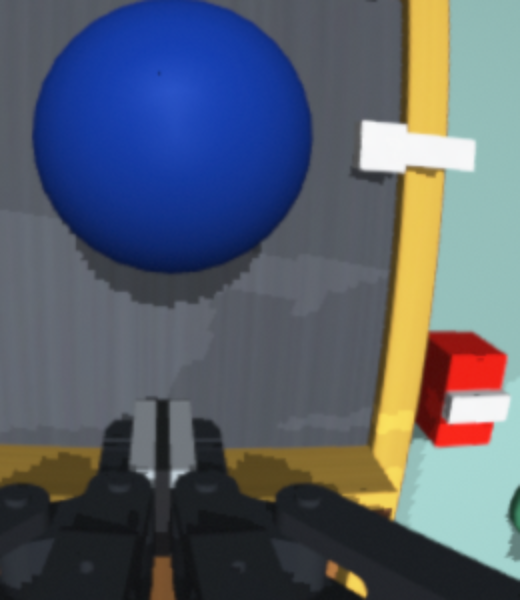

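```bash
cat >> h.py <<'E'
def rem(o,i,m,s,off):
    ex=np.array([-0.1702,0.9854,0]);f=lambda p:((p[0]+.5)/s-.5+off[0],(p[1]+.5)/s-.5+off[1])
    a=wray(o,f(i),.0285);b=wray(o,f(m),.029);print('idx',a.round(4),'mark',b.round(4),'remaining',((a-b)@ex).round(4),'tcp->idx',((a-o['position'])@ex).round(4), 'tcp to bring there', )
E
python3 - <<'E'
from h import *
from workcell import get_obs
rem(get_obs(),(474,156),(447,408),2,(240,40))
E
```

```text
idx [0.6613 0.0612 0.0285] mark [ 0.6738 -0.008   0.029 ] remaining 0.0703 tcp->idx 0.073 tcp to bring there
```

Call:
play_rows(increments="0 -0.006 0 0;0 -0.006 0 0;0 -0.006 0 0;0 -0.006 0 0;0 -0.006 0 0;0 -0.006 0 0;0 -0.006 0 0;0 -0.006 0 0;0 -0.003 0 0;0 0 0 0")

```text
clock: 7.55
position: [0.6037, -0.0792, 0.0415]
ee_rot: [-0.059, 0.702, 0.063, 0.706]
ft_force: [-1.9, 2.2, 0.8]
grip_width: -0.005
```

Run:
```python
from h import *
from workcell import get_obs,camera
import cv2
plan(get_obs(),[.5872,.0116,.04],[.986,.170])
a=camera('wrist')['img'][40:340,240:500];cv2.imwrite('pics/w7.png',cv2.resize(a,None,fx=2,fy=2))
```

```text
axes
 [[ 0.005 -0.173  0.985]
 [ 0.006  0.985  0.173]
 [-1.     0.005  0.006]] 
shift tool [ 0.0019  0.0923 -0.0006] turn 0.003 or -3.139 pos [ 0.6037 -0.0792  0.0415] 7.55 f [-1.92  2.22  0.82] -0.0053254697624941115 j7 [ 0.56  0.56 -0.64  1.68  0.38  1.02 -0.03]
```

View pics/w7.png

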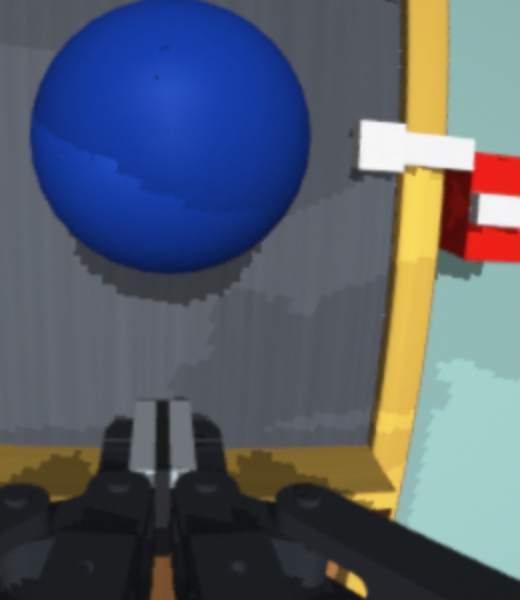

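Run:
```python
from h import *
from workcell import get_obs
rem(get_obs(),(474,154),(474,208),2,(240,40))
```

```text
idx [0.6703 0.0069 0.0285] mark [ 0.6736 -0.0069  0.029 ] remaining 0.0141 tcp->idx 0.0735 tcp to bring there
```

Call:
play_rows(increments="0 -0.004 0 0;0 -0.004 0 0;0 -0.003 0 0;0 0 0 0;0 0 0 0")

```text
clock: 8.1
position: [0.6057, -0.0904, 0.0414]
ee_rot: [-0.06, 0.702, 0.063, 0.706]
ft_force: [-1.1, 2.9, 1.8]
grip_width: -0.002
```

Run:
```python
from h import *
from workcell import get_obs,camera
import cv2
plan(get_obs(),[.5872,.0116,.04],[.986,.170])
a=camera('wrist')['img'][40:240,300:540];cv2.imwrite('pics/w8.png',cv2.resize(a,None,fx=3,fy=3))
```

```text
axes
 [[ 0.005 -0.173  0.985]
 [ 0.006  0.985  0.173]
 [-1.     0.005  0.006]] 
shift tool [ 0.0019  0.1036 -0.0006] turn 0.004 or -3.138 pos [ 0.6057 -0.0904  0.0414] 8.1 f [-1.08  2.91  1.8 ] -0.0017195304419221854 j7 [ 0.57  0.57 -0.64  1.67  0.38  1.02 -0.01]
```

View pics/w8.png

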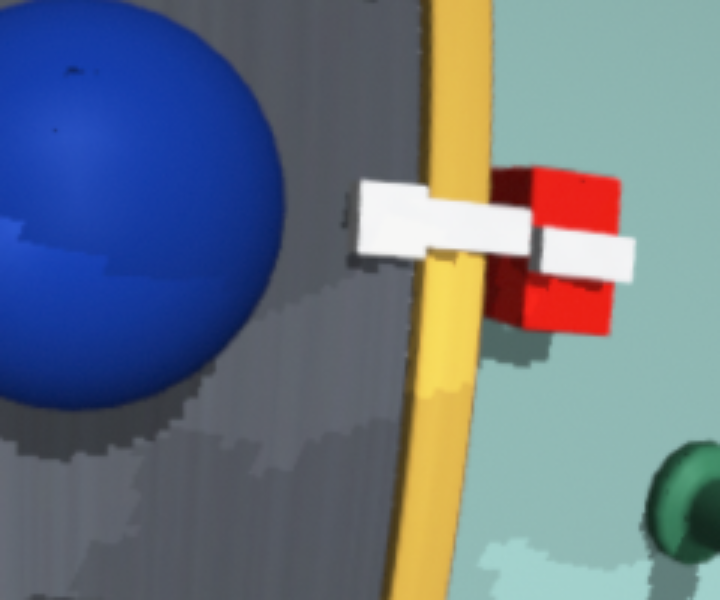

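Call:
play_rows(increments="0 -0.0025 0 0;0 0 0 0;0 0 0 0")

```text
clock: 8.45
position: [0.6063, -0.093, 0.0414]
ee_rot: [-0.06, 0.702, 0.063, 0.707]
ft_force: [-0.6, 3.0, 0.7]
grip_width: 0.002
```

Run:
```python
from h import *
from workcell import get_obs,camera
import cv2
plan(get_obs(),[.5872,.0116,.04],[.986,.170])
a=camera('wrist')['img'][40:240,300:540];cv2.imwrite('pics/w9.png',cv2.resize(a,None,fx=3,fy=3))
```

```text
axes
 [[ 0.005 -0.174  0.985]
 [ 0.006  0.985  0.174]
 [-1.     0.005  0.006]] 
shift tool [ 0.0018  0.1064 -0.0006] turn 0.004 or -3.138 pos [ 0.6063 -0.093   0.0414] 8.45 f [-0.64  2.96  0.74] 0.0024500716653098322 j7 [ 0.57  0.57 -0.63  1.67  0.38  1.02 -0.01]
```

View pics/w9.png

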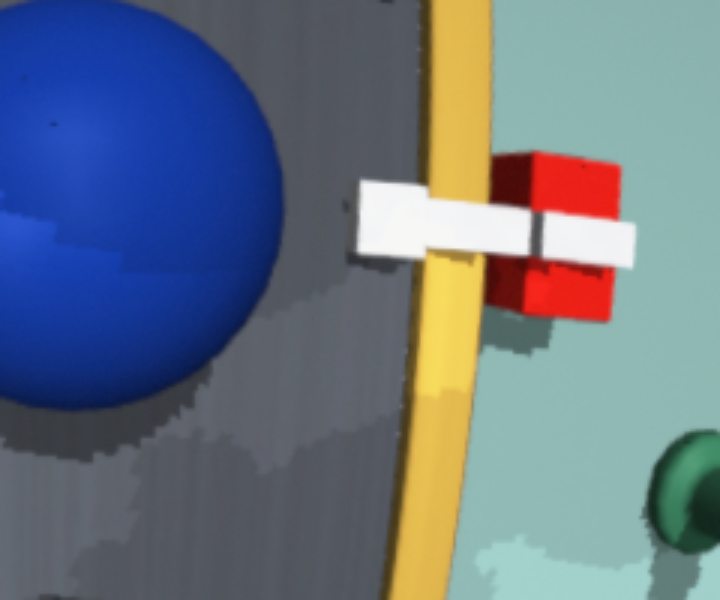

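Call:
play_rows(increments="0 0.004 0 0;0 0.004 0 0;0 0 0 0;0 0 0 0;-0.01 0 0 0;-0.01 0 0 0;-0.01 0 0 0;-0.01 0 0 0;0 0 0 0;0 0 0 0")

```text
clock: 9.5
position: [0.6058, -0.0865, 0.0867]
ee_rot: [-0.06, 0.701, 0.062, 0.708]
ft_force: [0.2, 0.4, 0.1]
grip_width: 0.001
```

Run:
```python
from h import *
from workcell import get_obs,camera
import cv2
plan(get_obs(),[.6,-.08,.2],[.986,.170])
a=camera('wrist')['img'][40:340,160:540];cv2.imwrite('pics/w10.png',cv2.resize(a,None,fx=2,fy=2)[:600])
```

```text
axes
 [[ 0.009 -0.172  0.985]
 [ 0.003  0.985  0.172]
 [-1.     0.001  0.009]] 
shift tool [-0.1134  0.0076 -0.0035] turn 0.003 or -3.139 pos [ 0.6058 -0.0865  0.0867] 9.5 f [0.18 0.45 0.08] 0.000657197979436533 j7 [ 0.58  0.51 -0.66  1.64  0.34  1.09  0.  ]
```

View pics/w10.png

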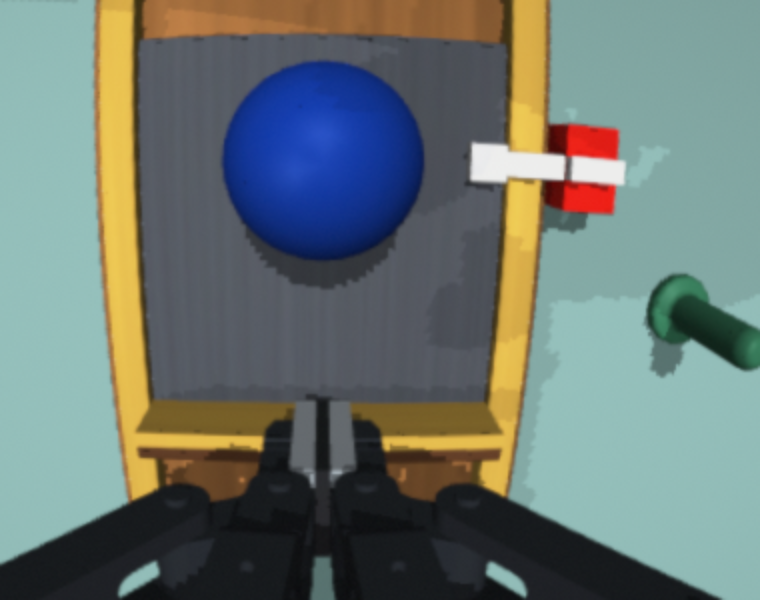

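Free of the lip and still aligned. Raising further, then a check from all cameras.

Call:
play_rows(increments="-0.02 0 0 0;-0.03 0 0 0;-0.03 0 0 0;-0.02 0 0 0;0 0 0 0;0 0 0 0;0 0 0 0;0 0 0 0")

```text
clock: 10.35
position: [0.6022, -0.0868, 0.1843]
ee_rot: [-0.06, 0.704, 0.063, 0.705]
ft_force: [-0.1, -0.1, -0.1]
grip_width: -0.001
```

Run:
```python
from h import *
from workcell import get_obs,camera
import cv2
o=get_obs();print(o['position'],o['clock'],abs(o['joint_velocities']).max())
a=camera('wrist')['img'][40:190,280:480];cv2.imwrite('pics/w11.png',cv2.resize(a,None,fx=4,fy=4))
cv2.imwrite('pics/s11.png',camera('scene')['img'])
```

```text
[ 0.60217944 -0.08675697  0.18432663] 10.35 0.009670239747118671
```

View pics/w11.png

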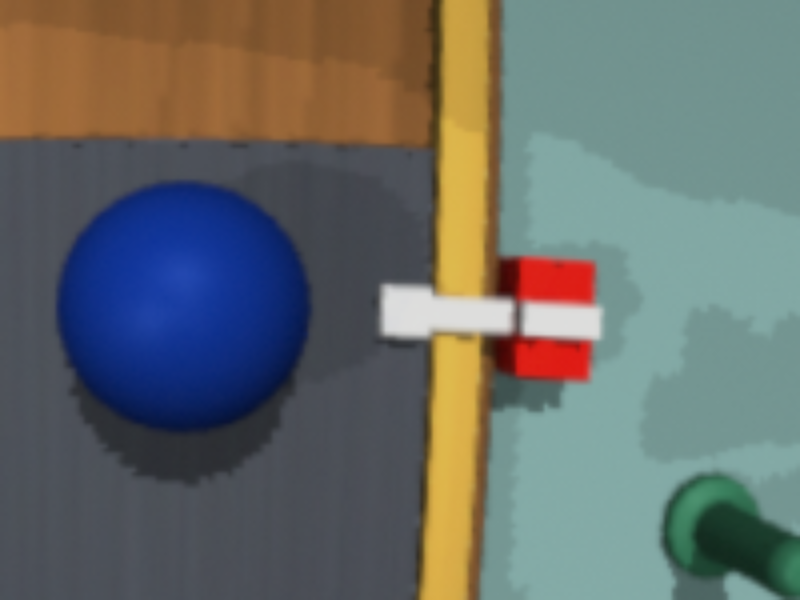

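View pics/s11.png

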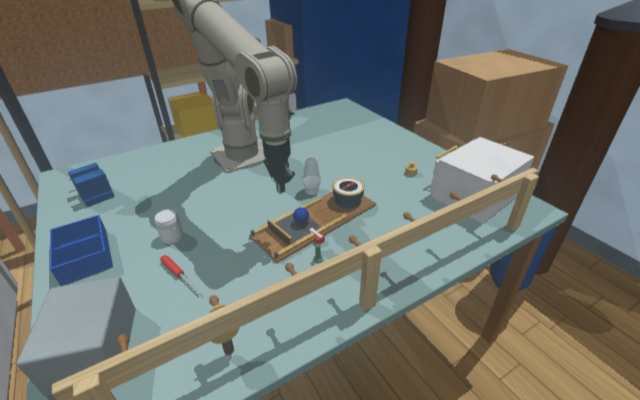

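Index (row ≈316) and line (row ≈320) agree to about 0.6 mm; the bystanders are where they began.

```bash
python3 -c "
from workcell import workorder
print(workorder.hand_in())"
```

```text
the job is handed in; nothing more can be done
None
```

The carriage is drawn out to the mark, and I handed the job in at about 10.4 s of the 40 s allowed; no verdict was reported.

I lowered the shut fingertips into the pocket behind the brass lip. From there I drew the carriage out about 97 mm in small steps, at about 3 N on the tool. I then backed off the lip, lifted clear and left the tool at z = 0.18 m.

- **Alignment:** the last wrist picture showed the index bar and the white line within about 1 mm along the rails (6 mm is allowed), and this was unchanged after I let go.
- **Contact:** the force on the tool after lifting was near zero. The pictures showed the fingers clear of the sphere throughout, and they bore only on the inner side of the lip.
- **Bystanders:** by eye in the scene view, all the loose things stand where they began. I did not measure their positions again.

No check failed. The first camera estimates disagreed by up to about 14 mm (lip position along the rails), and I took the closer wrist-camera readings in their place. Those matched the known dimensions: 85 mm from lip to sphere, and 118 mm against 120 mm for the lip width.

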